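Make ready the hearing-aid drying jar

ROBOT

A 7-joint arm with a two-finger parallel gripper is mounted at the origin on the work surface. World frame = base frame: x ahead of the robot, y to its left, z up, the work surface at z = 0. Lengths are in mm, angles in rad, forces in N, time in s.
With the tool pointing down it reaches from about 400 to 875 mm from the base axis. Payload 6.5 kg.
Tool frame: the origin (TCP) lies midway between the tips of the shut fingers; the grasp point (between the pads) lies 19 mm behind it; z points along the fingers, y is the line along which they close (so a half turn about z gives the same grasp; the last joint's range is limited). The gripper opens to 88 mm and grips with 3 to 60 N. Pads are 18 mm wide; open, the fingers measure 123 mm over their backs; the gripper's body (75 mm by 187 mm) begins 45 mm behind the grasp point.
Start: joints at [1.085, 0.536, -0.004, 1.538, 0.003, 1.067, -0.071], TCP at [264.921, -593.555, 238.716] pointing down, gripper open.
Joint ranges: [-2.7, 2.7], [-0.37, 2.16], [-1.27, 1.26], [0.24, 2.4], [-1.31, 4.45], [0.19, 1.91], [-2.76, 2.76]. Speed limits (rad/s): [2.39, 2.39, 3.14, 3.14, 3.14, 3.14, 3.14].

INTERFACE

Orientations are given as a unit quaternion [w, x, y, z].
In Python, from plant import r gives the robot as it stands. The module is installed in compiled form; this text tells all that it offers.
- The arm moves only by the tool servo_tool, never from a script. Its argument "deltas" is one flat list of numbers, 7 for each row, row after row: the shift along the world's x, y, z normalised to -1 to 1, where 1 is 300 mm, then the turn, a rotation vector about the world's x, y, z normalised to -1 to 1, where 1 is 60 degrees, then the closure, from 0 (fully open) to 1 (shut). A call has 1 to 12 rows; each row is the pose to reach, as a shift and turn from the pose commanded when the call began; what a row does not reach only later rows make up. A row lasts 1/8 s, in which the tool goes at most 62.5 mm and 10.7 degrees, less where a joint would pass 70% of its speed; a pose out of reach is approached as far as the arm can. A call with a number of a shift or a turn outside -1 to 1 is refused whole. A call with a gripper value outside its range is refused whole. The fingers move at their own pace and stop on an object; "newtons" is the grip in N (left out, the last holds). Time passes only in rows, so rows that repeat a pose let the fingers close. It gives the time, the measured TCP pose, the force, the opening and the grip force at its end, in the units of the state.
- r.sense(): the state, without advancing time (a new reading comes with each control period).
- r.grab_frame(name): name is "scene" or "top" or "wrist"; returns a dict with "image" (400x640x3 uint8, red, green, blue), "camera_matrix" (3x3 intrinsics, pixels), "dist_coeffs" ([k1, k2, p1, p2, k3] as OpenCV has them; the pictures are not rectified), "world_from_camera" (4x4, takes a point from camera to world coordinates). Camera axes: x right, y down, z forward; pixel columns grow to the right and rows downward; lengths in mm; the calibration is good to about 2 mm. A picture is of the moment at which its call begins. There is no depth.
- r.close_job(): hands the job in; it is judged then, once.
The state is a dict: "clock": time; "joint_positions": joint angles; "qvel": joint speeds; "joint_torque": joint torques, N m; "tcp_pos": TCP position; "tool_rot": TCP orientation; "force": force on the tool from outside, world axes, zero at the start; "ft_torque": the same for the moment, N m; "width": finger opening in mm; "grasp_force": force on a finger pad.
Only numpy, scipy, OpenCV 4.12 (cv2) and the standard library are available. Lean on these libraries where they do the work, as an engineer would, in place of code of your own. Each camera call takes 0.05 s, during which the arm holds its last target. There are 200 camera calls.

TASK

Make the hearing-aid drying jar ready: take the rod from its stand, stir the drying balls in the jar with it until every ball has clearly shifted from where it lay, and hang the rod back in its stand. Then put the two nested lids on the jar together, lowering them gently until the inner lid is fully home, let go, and lift the outer lid alone by its neck, leaving the inner lid lying undisturbed. Finish while still holding the outer lid up, level and right clear above the tip of the inner lid's knob, with the other things on the counter left where they were.

Things in the scene. Friction and masses are not known exactly. Their poses are not given: they have to be found in the camera images.
- jar: Clear round glass jar, fixed to the counter by a grey foot disc (132 mm across, 8 mm high) with its axis vertical. Outer diameter 104 mm, open mouth 94 mm inside, rim 85 mm above the origin, inner floor 8 mm above the origin. Origin: centre of its underside, on the counter; z up.
- ball1: One of five white glazed ceramic drying balls, 20 mm in diameter, 14 g, lying loose on the jar's inner floor, with the middle of the floor free at the start. Origin: its centre.
- ball2: One of five white glazed ceramic drying balls, 20 mm in diameter, 14 g, lying loose on the jar's inner floor, with the middle of the floor free at the start. Origin: its centre.
- ball3: One of five white glazed ceramic drying balls, 20 mm in diameter, 14 g, lying loose on the jar's inner floor, with the middle of the floor free at the start. Origin: its centre.
- ball4: One of five white glazed ceramic drying balls, 20 mm in diameter, 14 g, lying loose on the jar's inner floor, with the middle of the floor free at the start. Origin: its centre.
- ball5: One of five white glazed ceramic drying balls, 20 mm in diameter, 14 g, lying loose on the jar's inner floor, with the middle of the floor free at the start. Origin: its centre.
- rod: Steel stirring rod hanging upright in the stand, 165 mm long, about 100 g. Origin: its lower tip; z runs up its axis. Shank 12 mm in diameter from 0 to 105 mm, black guard disc 50 mm across from 105 to 109 mm, then a round black handle 18 mm in diameter up to 165 mm, to be taken from above.
- stand: Fixed steel stand: a level plate 85 x 80 mm, its top 115 mm above the origin, on two posts (on its +x side, 34 mm from the hole's axis). The rod hangs upright in the plate's 34 mm round through-hole, its guard disc lying on the plate and its tip 10 mm above the counter. Origin: on the counter, straight below the hole's centre; z up.
- inner_lid: Inner aluminium lid, about 220 g. Origin: centre of its underside, z up. Tapered plug (80 mm across at 0, 89 at 14 mm), flange 112 mm across (14 to 19 mm) that lies on the jar's rim when home (origin 71 mm above the jar's), deck 99 mm across to 23 mm. Its round knob, 22 mm thick, ends at 103 mm; the top 30 mm stick out of the outer lid's neck: lifting by the knob carries both lids.
- outer_lid: Outer white lid, about 160 g, loose over the inner lid. Origin: centre of its skirt's lower edge, z up. Skirt 111 mm across, flat top at 28 mm; round neck 42 mm in diameter from 28 to 54 mm, its 28 mm hole letting the inner lid's knob through freely. Nested, it stands on the inner lid's flange, origin 19 mm above the inner lid's, with about 2 mm of play sideways.
- med_cup: Bystander: small clear medicine cup, 35 mm across, 30 mm high. Origin: centre of its underside.
- aid_case: Bystander: small closed grey case, 58 x 34 x 20 mm. Origin: centre of its underside.
- carton_flat: Bystander: white medicine carton lying flat, 50 x 92 x 22 mm. Origin: centre of its underside.
- carton_tall: Bystander: white medicine carton standing, 40 x 62 x 105 mm. Origin: centre of its underside.
- pill_bottle: Bystander: white pill bottle standing, 46 mm across, 85 mm high. Origin: centre of its underside.
- dish: Bystander: shallow steel dish with a pair of hearing aids in it, 84 mm across, 16 mm high. Origin: centre of its underside.
There are look-alikes about, which are no part of the job. Of the things that look like the rod, the largest one is meant.

How it is judged (in metres and radians):
On the way, in this order (a step that is already met when the one before it is completed fails the run):
1. with the rod's tip down in the jar, every ball has shifted by 6 mm or more from where it lay (horizontal distance between rod and jar below 0.047 m and z of rod in the frame of jar below 0.045 m and distance of each of ball1, ball2, ball3, ball4, ball5 from where it was at the start of the episode above 0.006 m), for 0.05 s.
2. the rod hangs in its stand again, let go (horizontal distance between rod and stand below 0.013 m and z of rod in the frame of stand between 0.007 and 0.013 m and angle between rod's own z axis and vertical below 0.08 rad and contact force between the fingers and rod below 0.2 N), for 0.2 s.
3. the two lids, still nested, lie on the jar together, the inner lid fully home (horizontal distance between inner_lid and jar below 0.006 m and z of inner_lid in the frame of jar between 0.068 and 0.074 m and angle between inner_lid's own z axis and vertical below 0.04 rad and z of outer_lid in the frame of inner_lid below 0.022 m and horizontal distance between outer_lid and inner_lid below 0.006 m and linear speed of inner_lid below 0.02 m/s), for 0.2 s.
At the end, for the whole second after the job is handed in: The fingers hold the outer lid still, level within 0.2 rad, 5 mm or more above the knob's tip, on nothing else; the inner lid is untouched and home on the jar (6 mm of its axis, 3 mm in height, 0.04 rad); the rod hangs let go in its stand (13 mm, 3 mm, 0.08 rad); all balls are in the jar (all of step 2 and z of outer_lid in the frame of inner_lid above 0.108 m and angle between outer_lid's own z axis and vertical below 0.2 rad and linear speed of outer_lid below 0.03 m/s and contact force between the fingers and outer_lid above 1 N and contact force between each of outer_lid, the fingers and inner_lid below 0.2 N and contact force between outer_lid and jar below 0.2 N and contact force between outer_lid and stand below 0.2 N and horizontal distance between inner_lid and jar below 0.006 m and z of inner_lid in the frame of jar between 0.068 and 0.074 m and angle between inner_lid's own z axis and vertical below 0.04 rad and linear speed of inner_lid below 0.01 m/s and horizontal distance between each of ball1, ball2, ball3, ball4, ball5 and jar below 0.047 m and z of each of ball1, ball2, ball3, ball4, ball5 in the frame of jar below 0.07 m); the arm keeps its last pose, push and grip.
It fails at once if the outer lid comes off the inner lid while the inner lid is not fully home on the jar, or disturbs it as it comes off, or the fingers touch the inner lid once the outer lid is coming off (z of outer_lid in the frame of inner_lid above 0.029 m and (not (horizontal distance between inner_lid and jar below 0.006 m and z of inner_lid in the frame of jar between 0.068 and 0.074 m and angle between inner_lid's own z axis and vertical below 0.04 rad) or contact force between the fingers and inner_lid above 1 N)).
It fails at once if the lids are let go over the jar 5 mm or more before the inner lid is home, or slammed down (over 60 N) (contact force between inner_lid and jar above 60 N or (horizontal distance between inner_lid and jar below 0.06 m and z of inner_lid in the frame of jar above 0.076 m and contact force between the fingers and inner_lid below 0.05 N)).
It fails at once if a ball leaves the jar (horizontal distance between any of ball1, ball2, ball3, ball4, ball5 and jar above 0.055 m).
It fails at once if a bystander is moved by more than 25 mm (distance of any of med_cup, aid_case, carton_flat, carton_tall, pill_bottle, dish from where it was at the start of the episode above 0.025 m).
It also fails if it takes over 72 s, if anything falls off the work surface, if the arm or the gripper's body presses on something with over 40 N, if the wrist force passes 120 N, or if a joint passes its speed limit or range.

## Working session

There is one attempt and no reset: what is moved stays moved. The work goes in short steps, Python scripts to look and compute and a tool call to move; the robot and the scene stay as the last step left them, time stands still between calls to the robot, and variables do not carry over. Pictures are saved under pics/ and viewed, at most 10 in all, crops included, and the job is handed in when it is done.

Besides the shell and the picture viewer there is one more tool, called after "Emit:" by a JSON object that holds its "method" and its "body". servo_tool: Moves the arm, as the interface text tells. Scaled input: -1 to 1 covers 300 mm each way for a shift and 60 degrees each way for a turn. Its arguments: {"type":"object","properties":{"deltas":{"type":"array","items":{"type":"number","minimum":-1,"maximum":1}},"newtons":{"type":"number"}},"required":["deltas"]}

```bash
mkdir -p pics; cat > h.py <<'E'
import numpy as np, cv2
from plant import r
def grab(n,f):
    d=r.grab_frame(n); cv2.imwrite('pics/'+f+'.png',d['image'][:,:,::-1]); np.savez('pics/'+f,**d); return d
def load(f): return np.load('pics/'+f+'.npz')
def ray(d,u,v):
    p=cv2.undistortPoints(np.array([[[u,v]]],float),d['camera_matrix'],d['dist_coeffs'])[0,0]
    T=d['world_from_camera']; return T[:3,3],T[:3,:3]@np.array([p[0],p[1],1])
def onz(d,u,v,z):
    o,k=ray(d,u,v); return o+k*(z-o[2])/k[2]
def proj(d,P):
    T=np.linalg.inv(d['world_from_camera']); R,_=cv2.Rodrigues(T[:3,:3])
    return cv2.projectPoints(np.atleast_2d(np.array(P,float)),R,T[:3,3],d['camera_matrix'],d['dist_coeffs'])[0][:,0]
E
python3 - <<'E'
from h import *
for n in('scene','top'):
    d=grab(n,n+'0'); print(n,d['world_from_camera'].round(2).tolist(),d['camera_matrix'][0,0])
print(r.sense())
E
```

```text
scene [[0.79, 0.41, -0.45, 957.41], [0.61, -0.55, 0.57, -461.88], [-0.01, -0.72, -0.69, 636.32], [0.0, 0.0, 0.0, 1.0]] 380.5277469971033
top [[-0.0, -0.98, 0.18, 367.87], [-1.0, 0.0, 0.0, 35.14], [-0.0, -0.18, -0.98, 1192.97], [0.0, 0.0, 0.0, 1.0]] 508.2010406948883
{'clock': 0.1, 'joint_positions': array([ 1.08480546,  0.53709318, -0.00442464,  1.53873341,  0.00257486,
        1.06733076, -0.07124559]), 'qvel': array([-0.00099558, -0.00160636, -0.00101343, -0.00155511,  0.00022671,
        0.00105438, -0.00045502]), 'joint_torque': array([ 1.76884121e-03, -5.72086680e+01,  9.93325934e-01, -2.52232879e+01,
       -5.62909583e-02,  1.34889322e-02,  5.81995960e-05]), 'tcp_pos': array([ 264.68450162, -593.06945262,  237.94098018]), 'tool_rot': array([-7.50330511e-04,  9.78052215e-01,  2.08358481e-01, -2.11276069e-04]), 'force': array([ 0.12080055, -0.16382888,  0.43593907]), 'ft_torque': array([-0.03779922, -0.01358407, -0.07862331]), 'grasp_force': 0.0, 'width': 88.26214349466221}
```

View pics/scene0.png

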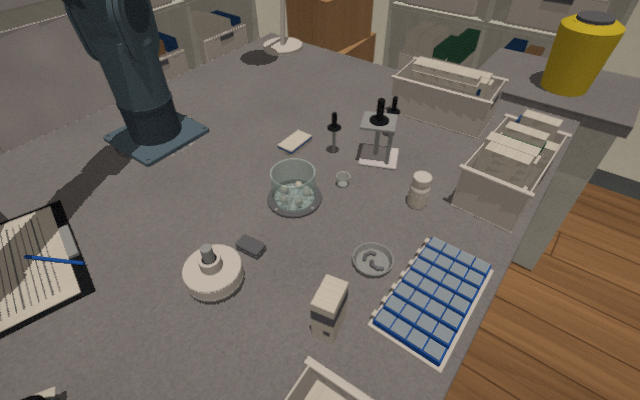

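View pics/top0.png

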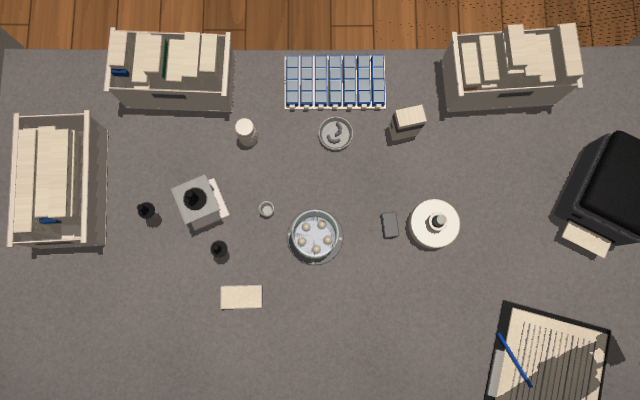

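The scene view shows the jar at (295,188), nested lids at (212,270) and the stand with the largest rod at (380,120). In the top view these are at (315,237), (434,224) and (197,200). Two smaller look-alike rods stand at (146,210) and (220,249).

```bash
python3 - <<'E'
from h import *
t=load('top0')['image'][:,:,::-1]; s=load('scene0')['image'][:,:,::-1]
c=lambda im,x,y,w,h: cv2.resize(im[y:y+h,x:x+w],(400,300),interpolation=cv2.INTER_CUBIC)
cv2.imwrite('pics/crop0.png',np.vstack([np.hstack([c(t,155,160,80,60+0),c(t,275,207,80,60)]),np.hstack([c(t,394,194,80,60),c(s,345,90,80,60)])]))
E
```

```text
(no output)
```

View pics/crop0.png

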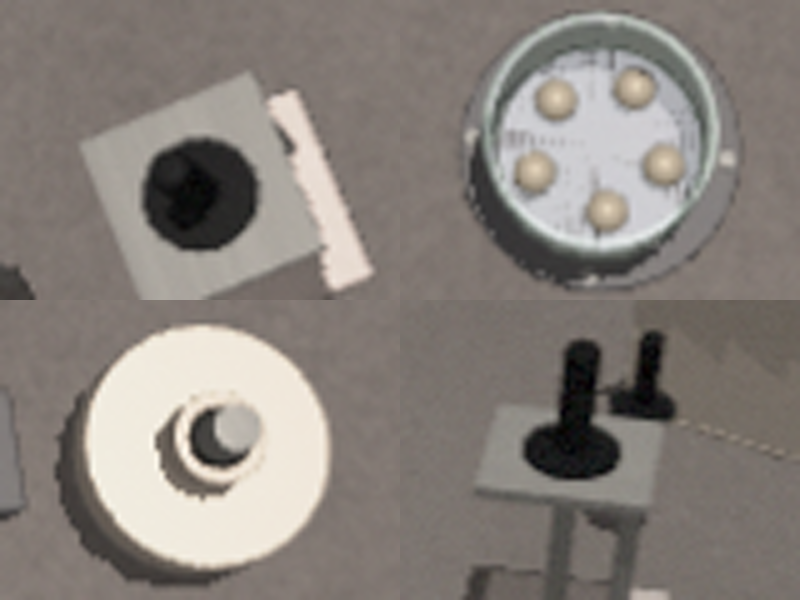

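The crops (5x) show the guard disc centred at (195,198), the jar rim at (315,233) with five balls near the wall and a free middle. The lid top is at (435,223) and the knob tip at (442,220).

```bash
python3 - <<'E'
from h import *
t=load('top0'); s=load('scene0')
def comp(d,mask,u,v):
    n,l,st,c=cv2.connectedComponentsWithStats(mask.astype(np.uint8)); k=l[v,u]; return l==k,st[k],c[k]
def circ(d,m,z):
    cs=max(cv2.findContours(m.astype(np.uint8),0,1)[0],key=cv2.contourArea)
    P=np.array([onz(d,*q[0],z) for q in cs])[:,:2]; (c,rad)=cv2.minEnclosingCircle(P.astype(np.float32)); 
    A=np.c_[2*P,np.ones(len(P))]; x=np.linalg.lstsq(A,(P**2).sum(1),rcond=None)[0]
    return x[:2].round(1),round(float(np.sqrt(x[2]+x[0]**2+x[1]**2)),1),len(P)
ti=t['image'].astype(int)
hs=ti.max(2)
m,st,c=comp(t,hs<48,198,202); print('guard',circ(t,m,119),st)
m,st,c=comp(t,ti.min(2)>180,415,224); print('lidtop',circ(t,m,47),st)
print('handle top T',onz(t,190,194,175))
print('jar rim T',onz(t,315,233.4,85),'knob T',onz(t,442,219.6,103))
for u,v in((555,98),(635,88),(665,165),(606,210),(534,172)): print('ball',onz(t,275+(u-400)/5,207+v/5,18).round(1))
L,R,U,D=[onz(t,*q,85) for q in((275+16.6,233),(275+63.5,233),(315,209.3),(315,257.5))]; print('rimspan',L,R,U,D)
# scene checks
print('guard S',onz(s,345+(572-400)/5,90+(448-300)/5,119),'handle top S',onz(s,345+(582-400)/5,90+(350-300)/5,175))
print('knob S',onz(s,207,248,103),'rim S',onz(s,293.5,174,85))
def im(u,v): return onz(t,155+u/5,160+v/5,115).round(1)
print('plate corners',im(250,70),im(80,145),im(325,245))
for n,u,v,z in(('small1',146,210,0),('small2',220,249,0),('carton',241,297,22),('case',390,224,20),('cup',266,210,30),('bottle',245,132,85),('tall',408,118,105),('dish',336,134,16)): print(n,onz(t,u,v,z).round(0))
E
```

```text
guard (array([570.4, 286.8]), 22.3, 60) [184 188  22  22 365]
lidtop (array([ 527.2, -243.4]), 53.2, 134) [ 411  199   48   48 1540]
handle top T [569.62070275 283.47710827 175.        ]
jar rim T [498.67447076  28.65803596  85.        ] knob T [ 525.87728572 -245.36184184  103.        ]
ball [522.6  49.2  18. ]
ball [527.1  11.9  18. ]
ball [491.1  -1.8  18. ]
ball [470.4  25.6  18. ]
ball [488.1  58.9  18. ]
rimspan [499.71186054  79.9170339   85.        ] [499.41170211 -22.81282753  85.        ] [552.17609916  28.43813121  85.        ] [446.13225324  28.87581054  85.        ]
guard S [573.89837889 286.91471195 119.        ] handle top S [574.80424738 283.71200148 175.        ]
knob S [ 531.30577149 -240.77408261  103.        ] rim S [508.87901012  26.22821219  85.        ]
plate corners [625.7 267.4 115. ] [592.6 339.3 115. ] [548.5 232.6 115. ]
small1 [566. 428.   0.]
small2 [473. 251.   0.]
carton [362. 196.  22.]
case [ 528. -146.   20.]
cup [560. 142.  30.]
bottle [731. 187.  85.]
tall [ 755. -180.  105.]
dish [747. -23.  16.]
```

Emit:
{"method": "servo_tool", "body": {"deltas": [0.34,1,0,0,0,0,0,0.34,1,0,0,0,0,0,0.34,1,0,0,0,0,0,0.34,1,0,0,0,0,0,0.34,1,0,0,0,0,0,0.34,1,0,0,0,0,0], "newtons": 30}}

```text
clock: 0.85
tcp_pos: [368.4, -289.1, 238.6]
tool_rot: [-0.001, 0.977, 0.212, 0.0]
force: [-0.9, -0.0, 0.0]
width: 88.1
grasp_force: 0.0
```

Emit:
{"method": "servo_tool", "body": {"deltas": [0.34,1,0,0,0,0,0,0.34,1,0,0,0,0,0,0.34,1,0,0,0,0,0,0.34,1,0,0,0,0,0,0.34,1,0,0,0,0,0,0.34,1,0,0,0,0,0]}}

```text
clock: 1.6
tcp_pos: [470.1, 10.3, 238.8]
tool_rot: [-0.001, 0.977, 0.212, 0.001]
force: [-0.1, -0.8, 0.1]
width: 87.9
grasp_force: 0.0
```

Emit:
{"method": "servo_tool", "body": {"deltas": [0.34,0.93,0,0,0,0,0,0.34,0.93,0,0,0,0,0,0.34,0.93,0,0,0,0,0,0.34,0.93,0,0,0,0,0,0.34,0.93,0,0,0,0,0,0.34,0.93,0,0,0,0,0,0.34,0.93,0,0,0,0,0]}}

```text
clock: 2.48
tcp_pos: [571.6, 282.7, 238.0]
tool_rot: [0.001, 0.978, 0.207, -0.001]
force: [0.6, -0.5, 0.4]
width: 88.4
grasp_force: 0.0
```

```bash
python3 - <<'E'
from h import *
d=grab('wrist','w1'); print(r.sense()['tcp_pos'],d['world_from_camera'].round(2).tolist())
i=d['image'].copy()
for x,y in((570.5,286),(573,287)): 
  for z in(119,175): 
    p=proj(d,(x,y,z))[0]; print(x,z,p)
    if (abs(p)<900).all(): cv2.circle(i,tuple(int(q) for q in p),3,(255,0,0),-1)
cv2.imwrite('pics/w1.png',i[:,:,::-1])
E
```

```text
[571.54976191 282.38820987 238.22875027] [[0.41, -0.88, -0.26, 638.46], [-0.91, -0.39, -0.12, 313.74], [0.0, 0.29, -0.96, 383.64], [0.0, 0.0, 0.0, 1.0]]
570.5 119 [322.84198128 192.11101802]
570.5 175 [322.22424868 213.59655894]
573 119 [322.95039619 189.10630568]
573 175 [322.35664216 209.93627005]
```

View pics/w1.png

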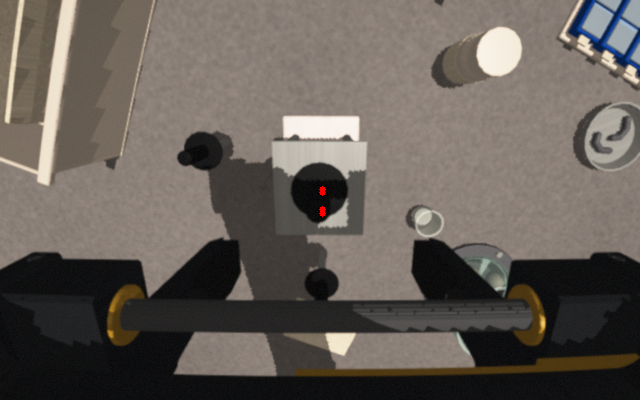

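The wrist view shows the guard disc at (320,190), which agrees with the projected points. I'll use (572,288) for the rod.

Emit:
{"method": "servo_tool", "body": {"deltas": [0.002,0.019,0,0,0,0,0,0.002,0.019,-0.15,0,0,0,0,0.002,0.019,-0.3,0,0,0,0,0.002,0.019,-0.337,0,0,0,0,0.002,0.019,-0.337,0,0,0,0,0.002,0.019,-0.337,0,0,0,1,0.002,0.019,-0.337,0,0,0,1,0.002,0.019,-0.337,0,0,0,1,0.002,0.019,-0.337,0,0,0,1,0.002,0.019,-0.337,0,0,0,1,0.002,0.019,-0.337,0,0,0,1], "newtons": 35}}

```text
clock: 3.9
tcp_pos: [571.5, 291.1, 137.6]
tool_rot: [0.0, 0.978, 0.208, -0.0]
force: [-0.4, 0.7, 1.3]
width: 30.2
grasp_force: 0.0
```

Emit:
{"method": "servo_tool", "body": {"deltas": [0,-0.01,0,0,0,0,1,0,-0.01,0,0,0,0,1,0,-0.01,0,0,0,0,1,0,-0.01,0,0,0,0,1]}}

```text
clock: 4.4
tcp_pos: [571.5, 288.0, 137.5]
tool_rot: [0.0, 0.978, 0.208, -0.0]
force: [0.8, -0.6, -0.6]
width: 16.8
grasp_force: 35.0
```

Emit:
{"method": "servo_tool", "body": {"deltas": [0,0,0.1,0,0,0,1,0,0,0.25,0,0,0,1,0,0,0.4,0,0,0,1,0,0,0.4,0,0,0,1,-0.04,-0.15,0.4,0,0,0,1,-0.09,-0.32,0.4,0,0,0,1,-0.14,-0.5,0.4,0,0,0,1,-0.19,-0.68,0.4,0,0,0,1,-0.24,-0.83,0.4,0,0,0,1,-0.24,-0.865,0.4,0,0,0,1,-0.24,-0.865,0.4,0,0,0,1,-0.24,-0.865,0.4,0,0,0,1]}}

```text
clock: 5.9
tcp_pos: [499.7, 30.5, 257.3]
tool_rot: [-0.001, 0.978, 0.21, -0.0]
force: [-0.5, 0.4, -1.2]
width: 17.2
grasp_force: 35.0
```

```bash
python3 - <<'E'
from h import *
s=grab('scene','s2'); t=grab('top','t2'); print(r.sense()['tcp_pos'])
c=lambda im,x,y,w,h: cv2.resize(im[y:y+h,x:x+w,::-1],(400,400),interpolation=cv2.INTER_CUBIC)
cv2.imwrite('pics/c2.png',np.hstack([c(s['image'],230,70,140,140),c(t['image'],255,140,140,140)]))
for z in(137,0):print(z,proj(s,(499.5,28.5,z)))
E
```

```text
[499.70233385  30.34868019 257.41632472]
137 [[289.51586755 153.44029676]]
0 [[293.10267065 198.98214235]]
```

View pics/c2.png

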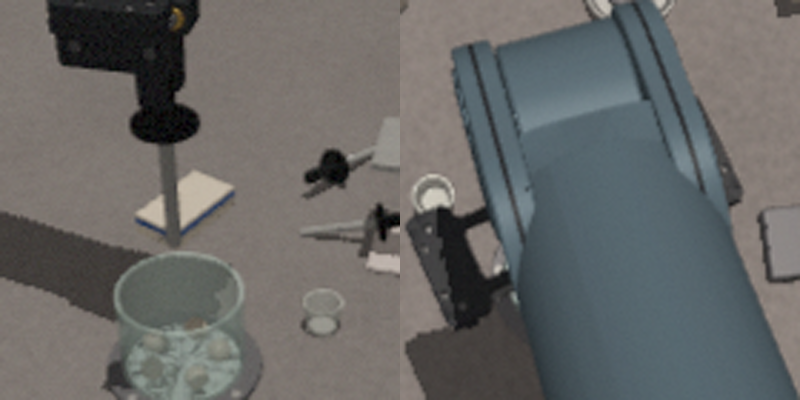

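The rod hangs upright in the gripper over the jar, with its tip at about (291,156) in the full scene image. Two dark and silver items at the right edge look odd, so I'll check the stand area.

```bash
python3 - <<'E'
from h import *
s=load('s2');s0=load('scene0'); t=load('t2')
c=lambda im,x,y,w,h: cv2.resize(im[y:y+h,x:x+w,::-1],(400,400),interpolation=cv2.INTER_CUBIC)
cv2.imwrite('pics/c3.png',np.hstack([c(s['image'],310,80,120,120),c(t['image'],120,150,150,150)]))
E
```

```text
(no output)
```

View pics/c3.png

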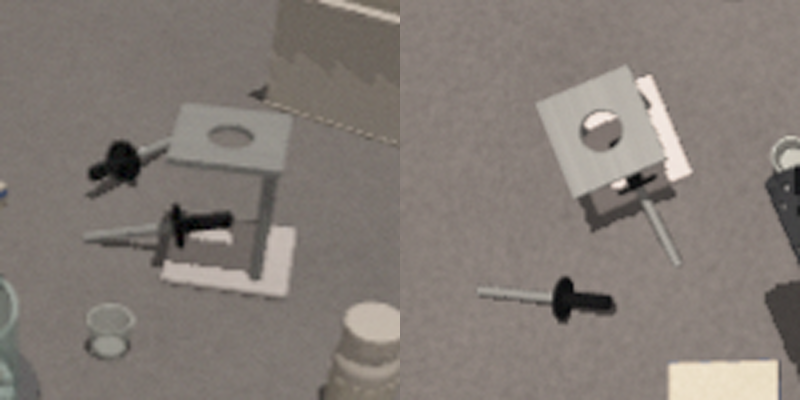

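The wrist passage has toppled both small rods, or they fell by themselves. One now lies with its handle partly under the stand plate. I need to know whether it blocks the hole.

```bash
python3 - <<'E'
from h import *
s=load('s2'); t=load('t2')
for z in(5,15): 
  print('A end',onz(s,379.6,146,z).round(),'A guard S',onz(s,364,147.5,z).round(),'A tip',onz(s,335.5,151,z).round(),'T guard',onz(t,208,217.8,z).round(),'T tip',onz(t,223.5,248,z).round())
print('hole T',onz(t,120+202*.375,150+130*.375,115),'S',onz(s,310+231*.3,80+135*.3,115))
E
```

```text
A end [560. 334.   5.] A guard S [528. 302.   5.] A tip [474. 242.   5.] T guard [546. 280.   5.] T tip [475. 242.   5.]
A end [566. 321.  15.] A guard S [535. 290.  15.] A tip [482. 231.  15.] T guard [544. 278.  15.] T tip [474. 240.  15.]
hole T [571.04947056 285.37407817 115.        ] S [572.87474528 288.93739814 115.        ]
```

Emit:
{"method": "servo_tool", "body": {"deltas": [0,0,-0.12,0,0,0,1,0,0,-0.24,0,0,0,1,0,0,-0.35,0,0,0,1,0,0,-0.393,0,0,0,1,0,0,-0.393,0,0,0,1,0.045,0.004,-0.393,0,0,0,1,0.09,0.008,-0.393,0,0,0,1,0.09,0.008,-0.393,0,0,0,1]}}

```text
clock: 7.0
tcp_pos: [528.6, 31.3, 140.5]
tool_rot: [0.0, 0.978, 0.208, 0.001]
force: [-0.1, -0.1, -0.9]
width: 17.1
grasp_force: 35.0
```

Emit:
{"method": "servo_tool", "body": {"deltas": [-0.008,0.03,0,0,0,0,1,-0.026,0.056,0,0,0,0,1,-0.052,0.074,0,0,0,0,1,-0.082,0.082,0,0,0,0,1,-0.113,0.079,0,0,0,0,1,-0.142,0.066,0,0,0,0,1,-0.164,0.044,0,0,0,0,1,-0.177,0.015,0,0,0,0,1,-0.18,-0.016,0,0,0,0,1,-0.172,-0.046,0,0,0,0,1,-0.154,-0.072,0,0,0,0,1,-0.128,-0.09,0,0,0,0,1]}}

```text
clock: 8.5
tcp_pos: [488.6, 3.5, 139.7]
tool_rot: [-0.0, 0.978, 0.208, -0.0]
force: [-1.0, 2.8, -1.9]
width: 17.1
grasp_force: 35.2
```

Emit:
{"method": "servo_tool", "body": {"deltas": [0.03,-0.008,0,0,0,0,1,0.061,-0.005,0,0,0,0,1,0.05,0.04,0,0,0,0,1,0.038,0.082,0,0,0,0,1,0.038,0.082,0,0,0,0,1]}}

```text
clock: 9.12
tcp_pos: [498.7, 30.0, 139.7]
tool_rot: [-0.0, 0.978, 0.21, -0.0]
force: [-0.4, -1.2, -1.4]
width: 17.2
grasp_force: 35.0
```

```bash
python3 - <<'E'
from h import *
s=grab('scene','s4'); w=grab('wrist','w4'); s0=load('scene0')
i=s['image'].copy(); 
for u,v in((555,98),(635,88),(665,165),(606,210),(534,172)):
    p=proj(s,onz(load('top0'),275+(u-400)/5,207+v/5,18))[0]; cv2.circle(i,tuple(int(round(q)) for q in p),1,(255,0,0),-1)
c=lambda im,x,y,w,h: cv2.resize(im[y:y+h,x:x+w,::-1],(400,400),interpolation=cv2.INTER_CUBIC)
cv2.imwrite('pics/c4.png',np.hstack([c(i,260,155,70,70),c(s0['image'],260,155,70,70)]))
E
```

```text
(no output)
```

View pics/c4.png

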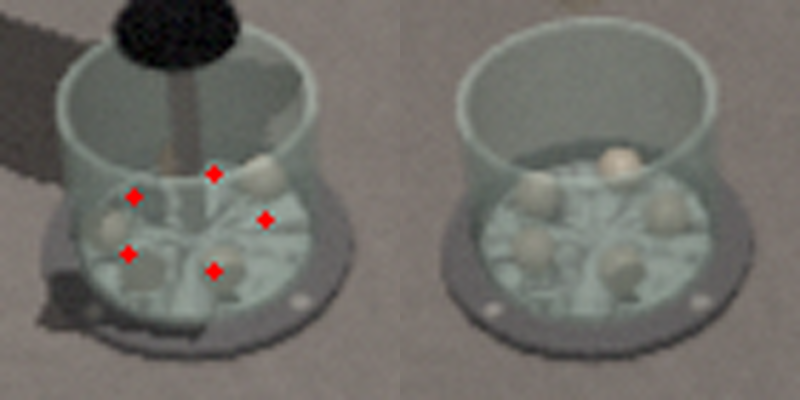

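Ball in the picture at (230,265) lies close to an original spot, so I stir again the other way round.

Emit:
{"method": "servo_tool", "body": {"deltas": [0.042,0.015,0,0,0,0,1,0.085,0.031,0,0,0,0,1,0.09,0,0,0,0,0,1,0.085,-0.031,0,0,0,0,1,0.069,-0.058,0,0,0,0,1,0.045,-0.078,0,0,0,0,1,0.016,-0.089,0,0,0,0,1,-0.016,-0.089,0,0,0,0,1,-0.045,-0.078,0,0,0,0,1,-0.069,-0.058,0,0,0,0,1,-0.085,-0.031,0,0,0,0,1,-0.09,0,0,0,0,0,1]}}

```text
clock: 10.72
tcp_pos: [472.0, 28.9, 139.7]
tool_rot: [0.0, 0.978, 0.208, -0.0]
force: [-0.1, 0.3, -1.0]
width: 16.5
grasp_force: 35.0
```

```bash
python3 - <<'E'
from h import *
s=grab('scene','s5')
i=s['image'].copy(); 
for u,v in((555,98),(635,88),(665,165),(606,210),(534,172)):
    p=proj(s,onz(load('top0'),275+(u-400)/5,207+v/5,18))[0]; cv2.circle(i,tuple(int(round(q)) for q in p),1,(255,0,0),-1)
c=lambda im,x,y,w,h: cv2.resize(im[y:y+h,x:x+w,::-1],(400,400),interpolation=cv2.INTER_CUBIC)
cv2.imwrite('pics/c5.png',np.hstack([c(i,260,155,70,70),c(s['image'],310,80,120,120)]))
E
```

```text
(no output)
```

View pics/c5.png

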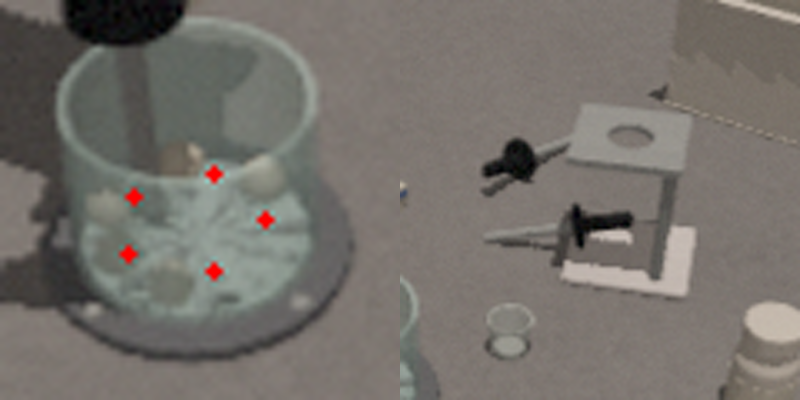

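Emit:
{"method": "servo_tool", "body": {"deltas": [0.045,0,0,0,0,0,1,0.09,0,0,0,0,0,1,0.09,0,0,0,0,0,1,0.09,0,0.13,0,0,0,1,0.09,0,0.26,0,0,0,1,0.09,0,0.393,0,0,0,1,0.1,0.03,0.393,0,0,0,1,0.15,0.2,0.393,0,0,0,1,0.2,0.37,0.393,0,0,0,1,0.25,0.54,0.393,0,0,0,1,0.3,0.71,0.393,0,0,0,1,0.342,0.838,0.393,0,0,0,1]}}

```text
clock: 12.28
tcp_pos: [574.3, 282.6, 255.6]
tool_rot: [-0.0, 0.978, 0.209, -0.001]
force: [0.6, -1.3, -1.1]
width: 17.0
grasp_force: 35.0
```

```bash
python3 - <<'E'
from h import *
t=grab('top','t6'); grab('scene','s6'); t0=load('top0'); print(r.sense()['tcp_pos'])
for d in(t0,t):
    im=d['image'][205:265,285:345]; b=im.astype(int); k=b[:,:,0]-b[:,:,2]
    m=((k>22)&(b[:,:,0]>130)).astype(np.uint8)
    n,l,st,c=cv2.connectedComponentsWithStats(m)
    for j in range(1,n):
        if st[j,4]>8: print(st[j,4],c[j].round(1),onz(d,c[j][0]+285,c[j][1]+205,18)[:2].round(1))
    print()
c=lambda im,x,y,w,h: cv2.resize(im[y:y+h,x:x+w,::-1],(400,400),interpolation=cv2.INTER_CUBIC)
cv2.imwrite('pics/c6.png',np.hstack([c(t['image'],285,207,60,60),c(r.grab_frame('scene')['image'],330,80,100,100)]))
E
```

```text
[573.52494545 285.89708    255.49894814]
41 [36.3 19.1] [528.4  13.5]
41 [20.9 21.5] [522.9  49.4]
46 [42.3 34.5] [ 4.924e+02 -1.000e-01]
43 [16.4 36. ] [489.1  59.8]
41 [31.  43.8] [471.   26.1]

28 [43.4 24.4] [515.9  -2.9]
44 [13.5 28. ] [507.6  66.6]
43 [44.3 36.4] [487.8  -4.7]
40 [19.3 42.9] [473.   53.2]
38 [35.9 45.5] [466.9  14.9]
```

Emit:
{"method": "servo_tool", "body": {"deltas": [0,0,0,0,0,0,1,0,0,0,0,0,0,1]}}

```text
clock: 12.68
tcp_pos: [575.2, 278.4, 257.2]
tool_rot: [0.001, 0.978, 0.207, -0.0]
force: [0.5, 0.5, -1.1]
width: 16.9
grasp_force: 35.0
```

```bash
python3 - <<'E'
from h import *
print(r.sense()['tcp_pos']); s=grab('scene','s7')
c=lambda im,x,y,w,h: cv2.resize(im[y:y+h,x:x+w,::-1],(600,600),interpolation=cv2.INTER_CUBIC)
cv2.imwrite('pics/c7.png',c(s['image'],320,70,100,100))
E
```

```text
[575.16681374 278.38146979 257.1847005 ]
```

View pics/c7.png

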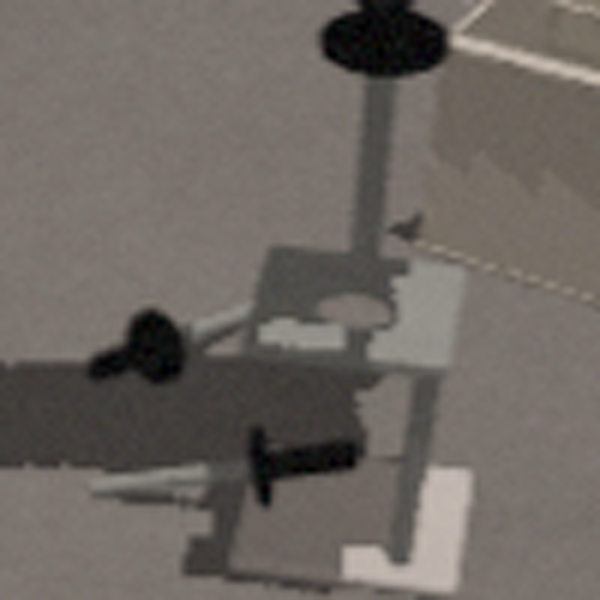

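The scene crop shows the toppled small rod's handle ending at about (379,146), just beside the hole's line. The held rod's tip is at (381,112). I'll check its lateral position numerically before lowering.

```bash
python3 - <<'E'
from h import *
s=load('s7')
print('rod tip',onz(s,320+368/6,70+253/6,130),'guard',onz(s,320+385/6,70+43/6,237), 'proj tip', proj(s,(575.2,278.4,130)))
print('hole', onz(s,320+357/6,70+313/6,115), onz(s,320+317/6,70+313/6,115),onz(s,320+397/6,70+313/6,115))
E
```

```text
rod tip [568.26238424 303.72666598 130.        ] guard [579.04802643 276.02225327 237.        ] proj tip [[378.53339775 117.40771339]]
hole [577.21500058 282.58555323 115.        ] [563.77571229 272.83188736 115.        ] [590.6390078 292.3225691 115.       ]
```

Emit:
{"method": "servo_tool", "body": {"deltas": [-0.002,0.005,-0.02,0,0,0,1,-0.002,0.005,-0.05,0,0,0,1,-0.002,0.005,-0.08,0,0,0,1,-0.002,0.005,-0.08,0,0,0,1]}}

```text
clock: 13.22
tcp_pos: [573.9, 281.1, 232.3]
tool_rot: [0.0, 0.978, 0.208, -0.001]
force: [-0.1, 0.3, -1.3]
width: 17.0
grasp_force: 35.0
```

Emit:
{"method": "servo_tool", "body": {"deltas": [0,0,-0.08,0,0,0,1,0,0,-0.16,0,0,0,1,0,0,-0.2,0,0,0,1,0,0,-0.23,0,0,0,1,0,0,-0.25,0,0,0,1]}}

```text
clock: 13.85
tcp_pos: [574.8, 281.7, 158.7]
tool_rot: [-0.0, 0.978, 0.208, 0.0]
force: [0.2, -0.6, -1.4]
width: 16.8
grasp_force: 35.0
```

Emit:
{"method": "servo_tool", "body": {"deltas": [0,0,-0.015,0,0,0,1,0,0,-0.03,0,0,0,1,0,0,-0.045,0,0,0,1,0,0,-0.055,0,0,0,1,0,0,-0.055,0,0,0,1]}}

```text
clock: 14.48
tcp_pos: [574.4, 281.5, 141.9]
tool_rot: [0.0, 0.978, 0.208, -0.0]
force: [-0.2, 0.1, -1.9]
width: 16.9
grasp_force: 35.0
```

Emit:
{"method": "servo_tool", "body": {"deltas": [-0.004,0.009,-0.008,0,0,0,1,-0.007,0.014,-0.011,0,0,0,1,-0.007,0.014,-0.0145,0,0,0,1,-0.007,0.014,-0.0145,0,0,0,1]}}

```text
clock: 14.98
tcp_pos: [572.4, 286.2, 137.9]
tool_rot: [-0.0, 0.978, 0.208, 0.0]
force: [-0.1, 1.1, -0.1]
width: 17.0
grasp_force: 35.0
```

Emit:
{"method": "servo_tool", "body": {"deltas": [0,0,0,0,0,0,0.75,0,0,0,0,0,0,0.6,0,0,0,0,0,0,0,0,0,0,0,0,0,0,0,0,0,0,0,0,0,0,0,0,0,0,0,0]}}

```text
clock: 15.72
tcp_pos: [572.4, 285.7, 137.7]
tool_rot: [0.0, 0.978, 0.208, -0.0]
force: [-0.4, -0.1, 0.8]
width: 69.7
grasp_force: 0.0
```

Emit:
{"method": "servo_tool", "body": {"deltas": [0,0,0.05,0,0,0,0,0,0,0.15,0,0,0,0,0,0,0.3,0,0,0,0,0,0,0.4,0,0,0,0,-0.03,-0.2,0.4,0,0,0,0,-0.05,-0.4,0.4,0,0,0,0,-0.07,-0.6,0.4,0,0,0,0,-0.09,-0.8,0.4,0,0,0,0,-0.1,-1,0.4,0,0,0,0,-0.1,-1,0.4,0,0,0,0]}}

```text
clock: 16.98
tcp_pos: [542.3, -20.4, 258.7]
tool_rot: [0.001, 0.979, 0.204, 0.0]
force: [-0.4, 0.4, -0.3]
width: 88.5
grasp_force: 0.0
```

```bash
python3 - <<'E'
from h import *
t=grab('top','t8'); s=grab('scene','s8'); w=grab('wrist','w8'); print(r.sense()['tcp_pos'])
exec("""
def comp(mask,u,v):
    n,l,st,c=cv2.connectedComponentsWithStats(mask.astype(np.uint8)); return [(c[k].round(1),st[k].tolist()) for k in range(1,n) if abs(c[k]-(u,v)).max()<15 and st[k,4]>30]
""")
for n in('top0','t8'): print(n,comp(load(n)['image'].max(2)<48,195,200))
for n in('scene0','s8'): print(n,comp(load(n)['image'].max(2)<48,379,115))
E
```

```text
[542.70132225 -12.97115674 258.56773973]
top0 [(array([194.6, 198.7]), [184, 188, 22, 22, 365])]
t8 [(array([195.4, 197.9]), [185, 188, 22, 21, 353])]
scene0 [(array([393.5, 107. ]), [387, 97, 13, 17, 105]), (array([379.4, 114.7]), [370, 98, 19, 28, 267])]
s8 [(array([379.7, 115.3]), [370, 99, 19, 28, 266])]
```

Emit:
{"method": "servo_tool", "body": {"deltas": [-0.01,-0.2,0,0,0,0,0,-0.03,-0.4,0,0,0,0,0,-0.04,-0.6,0,0,0,0,0,-0.053,-0.767,0,0,0,0,0,-0.053,-0.767,0,0,0,0,0,-0.053,-0.767,0,0,0,0,0]}}

```text
clock: 17.88
tcp_pos: [527.5, -241.9, 257.9]
tool_rot: [-0.001, 0.978, 0.21, 0.0]
force: [0.1, -0.1, -0.5]
width: 88.2
grasp_force: 0.0
```

```bash
python3 - <<'E'
from h import *
w=grab('wrist','w9'); print(r.sense()['tcp_pos'])
i=w['image'].copy()
for z in (103,47): print(z,proj(w,(526.5,-244.5,z)))
im=i.astype(int); m=(im.min(2)>150).astype(np.uint8)
n,l,st,c=cv2.connectedComponentsWithStats(m)
for k in range(1,n):
    if st[k,4]>500: print(st[k],c[k])
s=load('scene0'); cv2.imwrite('pics/c9.png',np.hstack([i[20:320,120:520,::-1],cv2.resize(s['image'][235:305,175:268,::-1],(400,300),interpolation=cv2.INTER_CUBIC)]))
E
```

```text
[ 527.5750279  -241.43251009  257.92267808]
103 [[329.17508769 185.07779266]]
47 [[328.7520733  173.18693695]]
[ 17  39  76 108 534] [43.6329588 91.1423221]
[  76   57   55   76 1470] [104.05306122  88.58843537]
[ 279  124   96   71 2921] [327.81478946 147.95035947]
[ 346  333   91   36 1913] [385.81860951 353.63774177]
```

View pics/c9.png

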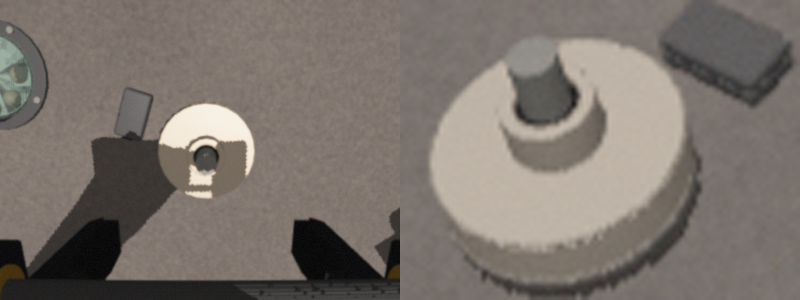

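The wrist crop shows the lid disc centred at (326.3,170.5) in full image pixels with the knob inside it. The scene crop shows the knob tip at (206.4,246.7). The lids sit nested and level.

```bash
python3 - <<'E'
from h import *
w=load('w9'); s=load('scene0'); t=load('top0')
print('lid W',onz(w,326.3,170.5,47), 'spans',[onz(w,*q,47)[:2].round(1) for q in((278,171),(374.3,171),(326.3,122),(326.3,219))])
print('knob S',onz(s,206.4,246.7,103),'T',onz(t,442,219.6,103))
f=lambda u,v:onz(s,175+(u-400)/4.301,235+v/4.286,47)[:2].round(1)
print('lid S',[f(*q) for q in((431,155),(688,112),(575,37),(530,247))])
# triangulate knob top T,S
def tri(L):
    A=0;b=0
    for o,k in L:
        k=k/np.linalg.norm(k);M=np.eye(3)-np.outer(k,k);A=A+M;b=b+M@o
    return np.linalg.solve(A,b)
print(tri([ray(s,206.4,246.7),ray(t,442,219.6)]))
# jar rim by wrist/top refs
i=t['image'].astype(int)
E
```

```text
lid W [ 528.19908381 -240.65047158   47.        ] spans [array([ 505. , -190.4]), array([ 550.3, -291. ]), array([ 577.6, -218.4]), array([ 474.5, -264.9])]
knob S [ 528.12086473 -239.42321123  103.        ] T [ 525.87728572 -245.36184184  103.        ]
lid S [array([ 492.2, -282.4]), array([ 565.5, -198.9]), array([ 491.9, -199.7]), array([ 563. , -287.4])]
[ 527.34198975 -242.39096358  104.58692327]
```

Emit:
{"method": "servo_tool", "body": {"deltas": [0,0,-0.15,0,0,0,0,0,0,-0.3,0,0,0,0.2,0,0,-0.45,0,0,0,0.4,0,0,-0.55,0,0,0,0.4,0,0,-0.606,0,0,0,0.4,0,0,-0.606,0,0,0,0.4,0,0,-0.606,0,0,0,0.65,0,0,-0.606,0,0,0,1,0,0,-0.606,0,0,0,1,0,0,-0.606,0,0,0,1], "newtons": 45}}

```text
clock: 19.18
tcp_pos: [526.6, -243.9, 76.3]
tool_rot: [-0.0, 0.978, 0.208, 0.0]
force: [-0.1, 1.3, 3.3]
width: 21.1
grasp_force: 44.9
```

Emit:
{"method": "servo_tool", "body": {"deltas": [0,0,0,0,0,0,1,0,0,0,0,0,0,1]}}

```text
clock: 19.42
tcp_pos: [526.7, -243.9, 76.4]
tool_rot: [-0.0, 0.978, 0.209, 0.0]
force: [-2.3, 3.2, 6.0]
width: 20.7
grasp_force: 44.9
```

Emit:
{"method": "servo_tool", "body": {"deltas": [0,0,0.05,0,0,0,1,0,0,0.2,0,0,0,1,0,0,0.4,0,0,0,1,0,0,0.48,0,0,0,1,0,0,0.48,0,0,0,1,0,0,0.48,0,0,0,1]}}

```text
clock: 20.18
tcp_pos: [525.3, -244.3, 218.6]
tool_rot: [-0.001, 0.978, 0.208, -0.001]
force: [-1.2, 0.1, -3.7]
width: 20.6
grasp_force: 44.9
```

```bash
python3 - <<'E'
from h import *
t=load('top0'); s=load('scene0')
print('footL/R',onz(t,275+(468-400)/5,207+31,8)[1],onz(t,275+(742-400)/5,207+31,8)[1],'bottom',onz(t,316,207+288/5,4)[0])
# scene: crop c4 right panel, scale 400/70, origin (260,155), x offset 400
f=lambda u,v,z:onz(s,260+(u-400)*.175,155+v*.175,z)[:2]
P=[f(*q,85) for q in((456,105),(718,105),(587,18),(587,183))]; print(np.round(P,1),'rim S lr-mid',(P[0]+P[1])/2)
F=[f(*q,4) for q in((441,245),(754,245),(595,357))]; print(np.round(F,1))
# rim circle fit by projecting candidate circles' extreme pixels
a=np.linspace(0,6.28,200)
for c in((499.5,28.5),(501,29.5)):
  for z,R in((85,52),(8,66)):
    p=proj(s,np.c_[c[0]+R*np.cos(a),c[1]+R*np.sin(a),0*a+z]); q=(p-(260,155))/.175+(400,0)
    p2=proj(t,np.c_[c[0]+R*np.cos(a),c[1]+R*np.sin(a),0*a+z]); q2=(p2-(275,207))*5+(400,0)
    print(c,z,'S',q.min(0).round(),q.max(0).round(),'T',q2.min(0).round(),q2.max(0).round())
# gripped lid check
i=grab('scene','s10'); print(r.sense()['tcp_pos'], r.sense()['force'])
E
```

```text
footL/R 89.99145432994649 -38.141069754789875 bottom 435.4342812999789
[[464.3  -4. ]
 [547.8  57.7]
 [469.9  70. ]
 [535.8  -8.6]] rim S lr-mid [506.01631722  26.8374448 ]
[[449.4  -9. ]
 [555.9  69.9]
 [543.8 -20.3]]
(499.5, 28.5) 85 S [446.  16.] [708. 184.] T [482.  13.] [719. 249.]
(499.5, 28.5) 8 S [431. 136.] [745. 351.] T [458.  10.] [741. 292.]
(501, 29.5) 85 S [450.  17.] [712. 184.] T [479.  10.] [717. 246.]
(501, 29.5) 8 S [435. 136.] [749. 351.] T [456.   7.] [738. 288.]
[ 525.24514824 -244.09712325  218.16878757] [-0.17178816  0.61689875 -4.05951982]
```

Emit:
{"method": "servo_tool", "body": {"deltas": [-0.005,0.05,0,0,0,0,1,-0.015,0.17,0,0,0,0,1,-0.03,0.32,0,0,0,0,1,-0.045,0.47,0,0,0,0,1,-0.06,0.62,0,0,0,0,1,-0.07,0.76,0,0,0,0,1,-0.08,0.87,0,0,0,0,1,-0.083,0.913,0,0,0,0,1,-0.083,0.913,0,0,0,0,1,-0.083,0.913,0,0,0,0,1,-0.083,0.913,0,0,0,0,1]}}

```text
clock: 21.6
tcp_pos: [501.7, 28.1, 219.8]
tool_rot: [0.0, 0.978, 0.207, -0.0]
force: [-0.5, -0.2, -2.7]
width: 20.4
grasp_force: 44.9
```

```bash
python3 - <<'E'
from h import *
s=grab('scene','s11'); q=r.sense(); print(q['tcp_pos'],q['force'],q['width'])
# lid white blob in scene; expected outline for lid axis at tcp, outer lid origin z = tcpz-76.3+19
a=np.linspace(0,6.28,300); c=q['tcp_pos']; z=c[2]-57.3
im=s['image'].astype(int); k=(im.min(2)>105)&(abs(im[:,:,0]-im[:,:,2])<60); n,l,st,cc=cv2.connectedComponentsWithStats(k[50:220,200:400].astype(np.uint8))
for j in range(1,n):
  if st[j,4]>150: print(st[j],st[j][:2]+(200,50),st[j][:2]+st[j][2:4]+(200,50))
for zz in(z,z+28):
  p=proj(s,np.c_[c[0]+55.5*np.cos(a),c[1]+55.5*np.sin(a),0*a+zz]); print(zz,p.min(0),p.max(0))
p=proj(s,np.c_[501+52*np.cos(a),29.7+52*np.sin(a),0*a+85]); print('rim',p.min(0),p.max(0))
E
```

```text
[501.70497884  28.34249855 219.87292005] [-0.23172994 -0.22528943 -3.34818752] 20.770971083375567
[   0    0   78  107 5349] [200  50] [278 157]
[    0     0   200   170 17374] [200  50] [400 220]
162.57292004998084 [263.28342247 129.55410772] [315.58876228 160.25631585]
190.57292004998084 [261.76939747 118.63178132] [315.37149937 148.97390065]
rim [268.8417761  157.85681732] [314.7143603  187.18228042]
```

```bash
python3 - <<'E'
from h import *
s=load('s11'); im=s['image'].astype(int).sum(2)/3
for v in (136,140,144,148,152): print(v,im[v,250:330].astype(int).tolist())
E
```

```text
136 [120, 121, 121, 121, 121, 120, 120, 118, 119, 119, 124, 122, 147, 177, 184, 184, 185, 138, 105, 102, 104, 103, 105, 105, 104, 103, 105, 106, 102, 101, 98, 100, 101, 101, 104, 105, 103, 104, 106, 106, 107, 104, 105, 106, 104, 102, 104, 104, 104, 104, 156, 180, 184, 185, 184, 185, 185, 183, 182, 184, 184, 184, 185, 185, 175, 136, 113, 119, 122, 121, 121, 120, 121, 120, 117, 119, 118, 120, 120, 121]
140 [122, 120, 118, 120, 122, 120, 119, 119, 120, 124, 123, 121, 114, 121, 159, 180, 184, 185, 142, 106, 104, 104, 103, 169, 185, 184, 186, 175, 171, 171, 171, 171, 170, 171, 132, 158, 134, 105, 108, 104, 104, 106, 103, 103, 106, 104, 106, 106, 104, 166, 185, 184, 185, 184, 185, 184, 185, 186, 185, 184, 185, 176, 154, 131, 112, 112, 117, 118, 118, 120, 118, 120, 119, 122, 120, 122, 119, 118, 117, 120]
144 [118, 118, 117, 119, 117, 118, 122, 121, 123, 120, 117, 119, 118, 112, 102, 118, 111, 103, 105, 105, 106, 131, 135, 139, 138, 137, 173, 157, 175, 185, 184, 185, 185, 185, 184, 184, 155, 117, 104, 107, 102, 106, 104, 156, 180, 183, 184, 186, 185, 185, 184, 185, 184, 184, 186, 186, 177, 1
[... 220 characters left out ...]
1, 105, 104, 103, 108, 105, 104, 104, 108, 107, 110, 107, 107, 106, 106, 106, 105, 103, 105, 105, 108, 107, 134, 166, 177, 165, 159, 146, 131, 141, 148, 130, 118, 130, 124, 118, 115, 116, 115, 114, 112, 111, 110, 106, 127, 129, 118, 119, 116, 121, 119, 120, 122, 123, 121, 122, 122, 120, 122, 121]
152 [86, 85, 112, 119, 121, 121, 122, 120, 123, 120, 119, 118, 118, 121, 122, 106, 100, 101, 102, 101, 104, 100, 103, 104, 102, 103, 108, 104, 107, 106, 104, 102, 103, 104, 104, 105, 107, 104, 103, 107, 108, 104, 103, 106, 115, 114, 115, 121, 121, 120, 119, 122, 118, 119, 115, 115, 117, 113, 116, 113, 121, 140, 133, 111, 109, 116, 122, 119, 122, 119, 121, 121, 120, 123, 121, 122, 120, 122, 120, 121]
```

Emit:
{"method": "servo_tool", "body": {"deltas": [0,0.006,-0.05,0,0,0,1,-0.002,0.006,-0.12,0,0,0,1,-0.002,0.006,-0.165,0,0,0,1,-0.002,0.006,-0.185,0,0,0,1,-0.002,0.006,-0.195,0,0,0,1,-0.002,0.006,-0.205,0,0,0,1,-0.002,0.006,-0.213,0,0,0,1,-0.002,0.006,-0.22,0,0,0,1,-0.002,0.006,-0.22,0,0,0,1]}}

```text
clock: 22.78
tcp_pos: [501.0, 31.3, 154.0]
tool_rot: [0.0, 0.978, 0.208, -0.0]
force: [0.5, 0.2, -4.0]
width: 20.7
grasp_force: 44.9
```

Emit:
{"method": "servo_tool", "body": {"deltas": [0,-0.003,-0.004,0,0,0,1,0,-0.003,-0.008,0,0,0,1,0,-0.003,-0.012,0,0,0,1,0,-0.003,-0.015,0,0,0,1,0,-0.003,-0.018,0,0,0,1,0,-0.003,-0.018,0,0,0,1]}}

```text
clock: 23.52
tcp_pos: [501.0, 30.4, 148.5]
tool_rot: [-0.0, 0.978, 0.208, -0.0]
force: [0.2, 0.0, -2.7]
width: 20.7
grasp_force: 44.9
```

Emit:
{"method": "servo_tool", "body": {"deltas": [0,0,-0.002,0,0,0,1,0,0,-0.004,0,0,0,1,0,0,-0.004,0,0,0,1]}}

```text
clock: 23.9
tcp_pos: [501.1, 30.6, 147.5]
tool_rot: [-0.0, 0.978, 0.208, 0.0]
force: [0.4, 0.4, -0.9]
width: 21.0
grasp_force: 44.9
```

Emit:
{"method": "servo_tool", "body": {"deltas": [0,0,-0.002,0,0,0,1,0,0,-0.004,0,0,0,1,0,0,-0.004,0,0,0,1]}}

```text
clock: 24.28
tcp_pos: [501.0, 31.1, 147.1]
tool_rot: [-0.0, 0.978, 0.209, 0.0]
force: [-5.2, 2.6, 9.8]
width: 20.6
grasp_force: 44.9
```

Emit:
{"method": "servo_tool", "body": {"deltas": [0,0,0.002,0,0,0,1,0,0,0.002,0,0,0,0.7,0,0,0.002,0,0,0,0.4,0,0,0.002,0,0,0,0,0,0,0.002,0,0,0,0,0,0,0.002,0,0,0,0,0,0,0.002,0,0,0,0]}}

```text
clock: 25.15
tcp_pos: [501.0, 30.4, 146.7]
tool_rot: [0.0, 0.978, 0.208, -0.0]
force: [0.5, 0.6, 0.5]
width: 74.3
grasp_force: 0.0
```

Emit:
{"method": "servo_tool", "body": {"deltas": [0,0,0.1,0,0,0,0,0,0,0.25,0,0,0,0,0,0,0.35,0,0,0,0,0,0,0.35,0,0,0,0,0,0,0.35,0,0,0,0]}}

```text
clock: 25.78
tcp_pos: [500.5, 30.3, 251.0]
tool_rot: [0.0, 0.978, 0.208, -0.001]
force: [-0.2, 0.4, 0.0]
width: 88.0
grasp_force: 0.0
```

```bash
python3 - <<'E'
from h import *
s=grab('scene','s12'); w=grab('wrist','w12'); q=r.sense(); print(q['tcp_pos'],q['force'])
a=np.linspace(0,6.28,300)
for n,d in(('S',s),('W',w)):
  for c in((501,30.5),):
    for z,R in((118,55.5),(90,55.5),(174,11),(144,21)):
      p=proj(d,np.c_[c[0]+R*np.cos(a),c[1]+R*np.sin(a),0*a+z]); print(n,z,p.min(0).round(1),p.max(0).round(1))
im=s['image'].astype(int).sum(2)//3
for v in(148,152,158): print(v,im[v,255:325].tolist())
for u in(275,305): print('col',u,im[120:190,u].tolist())
iw=w['image'].astype(int).sum(2)//3; print('W')
for v in(140,150,165): print(v,iw[v,250:400].tolist())
E
```

```text
[500.16077154  30.31065529 250.48855275] [-0.07442643 -0.3662766   0.80009989]
S 118 [266.  145.4] [316.3 176.4]
S 90 [267.3 155.1] [316.4 186.3]
S 174 [284.3 136.1] [294.8 142.1]
S 144 [280.7 144.9] [300.1 156.6]
W 118 [266. 125.] [388.5 243.7]
W 90 [271.2 123.1] [383.2 232.3]
W 174 [312.6 192.5] [342.4 220.9]
W 144 [302.  170.6] [352.7 219.4]
148 [118, 119, 115, 119, 121, 119, 118, 116, 117, 119, 118, 120, 120, 120, 120, 119, 119, 117, 118, 118, 121, 120, 109, 93, 92, 94, 103, 104, 101, 102, 105, 88, 79, 78, 79, 82, 80, 79, 81, 78, 77, 89, 104, 162, 152, 117, 105, 102, 103, 158, 173, 172, 155, 128, 116, 116, 117, 119, 120, 121, 119, 119, 121, 118, 120, 120, 120, 119, 120, 121]
152 [86, 84, 83, 112, 121, 118, 115, 117, 118, 120, 120, 119, 118, 117, 116, 115, 131, 118, 103, 99, 103, 103, 104, 102, 107, 104, 114, 170, 182, 180, 125, 52, 75, 78, 81, 80, 80, 78, 75, 79, 77, 95, 157, 181, 173, 130, 102, 155, 179, 183, 182, 183, 182, 182, 184, 183, 183, 176, 149, 121, 120, 121, 120, 121, 119, 118, 120, 120, 120, 124]
158 [65, 61, 63, 62, 59, 62, 64, 60, 62, 63, 61, 61, 128, 173, 183, 183,
[... 2518 characters left out ...]
50, 55, 52, 52, 52, 52, 52, 55, 86, 158, 205, 221, 223, 223, 224, 223, 223, 224, 223, 224, 224, 224, 224, 225, 225, 225, 225, 226, 225, 225, 225, 226, 226, 225, 225, 226, 225, 226, 226, 226, 227, 226, 225, 226, 226, 227, 227, 226, 227, 228, 226, 228, 228, 228, 227, 228, 228, 228, 229, 228, 227, 228, 227, 225, 225, 225, 225, 225, 225, 227, 228, 229, 229, 229, 230, 231, 229, 230, 229, 231, 230, 230, 230, 231, 229, 231, 230, 230, 230, 230, 231, 229, 231, 230, 231, 231, 231, 231, 231, 231, 231, 231, 231, 231, 231, 231, 232, 231, 233, 231, 231, 231, 231, 232, 230, 232, 231, 231, 231, 232, 231, 223, 189, 139, 119, 115, 117, 119, 122, 116, 119, 119, 116, 118, 116, 116, 118, 118, 117, 117, 116, 115]
```

Emit:
{"method": "servo_tool", "body": {"deltas": [0,0.001,-0.1,0,0,0,0,0,0.001,-0.25,0,0,0,0,0,0.001,-0.38,0,0,0,0,0,0.001,-0.42,0,0,0,0,0,0.001,-0.434,0,0,0,0,0,0.001,-0.434,0,0,0,0,0,0.001,-0.434,0,0,0,0.3], "newtons": 15}}

```text
clock: 26.75
tcp_pos: [501.9, 30.8, 122.7]
tool_rot: [0.0, 0.978, 0.208, 0.001]
force: [0.2, -0.6, 0.5]
width: 80.2
grasp_force: 0.0
```

Emit:
{"method": "servo_tool", "body": {"deltas": [0,0,0,0,0,0,0.4,0,0,0,0,0,0,0.45,0,0,0,0,0,0,0.5,0,0,0,0,0,0,0.54,0,0,0,0,0,0,0.6,0,0,0,0,0,0,1,0,0,0,0,0,0,1,0,0,0,0,0,0,1]}}

```text
clock: 27.75
tcp_pos: [501.0, 30.9, 121.6]
tool_rot: [-0.0, 0.978, 0.208, -0.0]
force: [-1.3, 1.0, 2.1]
width: 41.9
grasp_force: 15.0
```

Emit:
{"method": "servo_tool", "body": {"deltas": [0,0,0.005,0,0,0,1,0,0,0.015,0,0,0,1,0,0,0.03,0,0,0,1,0,0,0.06,0,0,0,1,0,0,0.09,0,0,0,1,0,0,0.12,0,0,0,1,0,0,0.15,0,0,0,1,0,0,0.18,0,0,0,1,0,0,0.21,0,0,0,1,0,0,0.24,0,0,0,1,0,0,0.27,0,0,0,1,0,0,0.3,0,0,0,1]}}

```text
clock: 29.25
tcp_pos: [501.0, 30.8, 212.2]
tool_rot: [-0.0, 0.978, 0.208, -0.0]
force: [0.4, -0.6, -0.7]
width: 42.0
grasp_force: 15.0
```

Emit:
{"method": "servo_tool", "body": {"deltas": [0,0,0.03,0,0,0,1,0,0,0.055,0,0,0,1,0,0,0.07,0,0,0,1,0,0,0.07,0,0,0,1,0,0,0.07,0,0,0,1,0,0,0.07,0,0,0,1]}}

```text
clock: 30.0
tcp_pos: [500.8, 30.7, 232.3]
tool_rot: [-0.0, 0.978, 0.208, -0.0]
force: [-0.4, 0.3, -1.2]
width: 41.6
grasp_force: 15.0
```

```bash
python3 - <<'E'
from h import *
s=grab('scene','s13'); q=r.sense(); print(q['tcp_pos'],q['force'],q['width'],q['grasp_force'],abs(q['qvel']).max(),q['clock'])
im=s['image'].astype(int).sum(2)//3
# expected: knob tip of inner lid at (501,30.5,174); flange rim z 85..94; lid skirt bottom now
a=np.linspace(0,6.28,200); c=q['tcp_pos']
for z,R in((c[2]-2.5+0,55.5),(c[2]-31,55.5),(174,11),(94,49.5),(90,56)):
  p=proj(s,np.c_[501+R*np.cos(a),30.5+R*np.sin(a),0*a+z]); print(round(z,1),p.min(0).round(1),p.max(0).round(1))
for v in(112,130,140,150,165,172): print(v,im[v,250:330].tolist())
def comp(mask,u,v):
    n,l,st,cc=cv2.connectedComponentsWithStats(mask.astype(np.uint8)); return [(cc[k].round(1),st[k].tolist()) for k in range(1,n) if abs(cc[k]-(u,v)).max()<15 and st[k,4]>30]
print(comp(s['image'].max(2)<48,379,115))
E
```

```text
[500.84132012  30.70723908 232.29504336] [-0.24422201 -0.14710732 -1.74502233] 41.76065658176562 14.999846623613848 0.001493885597734615 30.05
229.8 [260.  101.9] [315.4 131.5]
201.3 [261.6 113.8] [315.7 143.8]
174 [284.3 136.1] [294.8 142.1]
94 [269.8 155.3] [313.8 183.1]
90 [267.1 155. ] [316.7 186.5]
112 [119, 116, 116, 118, 117, 117, 119, 121, 117, 118, 117, 115, 114, 111, 104, 106, 103, 104, 106, 106, 103, 101, 105, 105, 105, 99, 77, 39, 18, 24, 20, 26, 18, 20, 24, 18, 17, 22, 39, 95, 105, 106, 104, 105, 103, 100, 99, 98, 103, 106, 105, 104, 102, 159, 180, 184, 184, 183, 183, 184, 183, 183, 184, 178, 144, 119, 117, 118, 121, 120, 120, 119, 118, 117, 118, 118, 119, 117, 116, 120]
130 [124, 121, 119, 120, 121, 123, 122, 123, 121, 118, 118, 114, 105, 100, 108, 103, 101, 103, 104, 104, 101, 103, 106, 106, 104, 107, 105, 104, 102, 104, 128, 115, 128, 134, 136, 116, 107, 105, 104, 104, 106, 157, 172, 180, 184, 186, 184, 181, 176, 174, 150, 139, 129, 134, 150, 130, 126, 119, 115, 113, 114, 111, 111, 108, 107, 111, 117, 121, 120, 122, 116, 118, 122, 118, 118, 123, 120, 121, 118, 118]
14
[... 824 characters left out ...]
, 66, 62, 59, 62, 57, 58, 59, 66, 62, 58, 61, 61, 67, 83, 83, 82, 81, 85, 80, 78, 80, 80, 72, 53, 69, 83, 77, 56, 62, 79, 83, 80, 74, 80, 83, 75, 75, 72, 81, 87, 82, 59, 54, 78, 85, 82, 84, 72, 70, 81, 76, 75, 77, 81, 81, 87, 137, 150, 135, 125, 117, 119, 120, 120, 119, 121, 119, 122, 119, 120, 119, 117]
172 [67, 60, 62, 61, 65, 66, 59, 59, 64, 64, 63, 67, 63, 61, 62, 62, 60, 63, 72, 83, 81, 83, 86, 80, 81, 68, 68, 82, 81, 79, 76, 83, 82, 85, 71, 42, 59, 78, 86, 84, 85, 86, 83, 84, 82, 84, 86, 84, 80, 65, 45, 77, 85, 62, 50, 65, 81, 84, 86, 82, 125, 150, 154, 146, 137, 150, 155, 131, 119, 123, 119, 121, 118, 118, 119, 119, 119, 118, 122, 120]
[(array([379.7, 115.2]), [370, 99, 19, 28, 268])]
```

```bash
python3 -c "
from plant import r
print(r.close_job())"
```

```text
the job is handed in; nothing more can be done
None
```

I handed the job in at about 30 s: balls stirred, rod hung back, inner lid home on the jar, outer lid held by its neck about 26 mm above the knob tip; no verdict came back, and both small look-alike rods fell over along the way (cause not established).

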